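Rock the paddle spindle on its bearing pin to feel for play

TASK

Check the bearing of the paddle spindle (the one with the flat blade on top): lean it to the robot's left until it meets its stop, then to the right until it meets its stop, then set it upright again and let go. Leave the basket spindle in the other stand alone.

Things in the scene. Friction and masses are not known exactly. Their poses are not given: they have to be found in the camera images.
- paddle_stand: Fixed aluminium stand: base plate 110 x 110 x 12 mm, two upright cheeks (46 mm wide in y, tops 92 mm up, outer faces at x = +-32 mm). Origin: centre of its underside, on the bench. The bearing pin runs along its x axis, 70 mm above the origin, ends at x = +-38 mm. z is up, y the direction in which the spindle rocks, +y to the robot's left (stand turned up to 0.35 rad).
- paddle (a joint): Lean of the paddle spindle about the pin, rad: 0 upright, positive when its top leans to the stand's +y (the robot's left), negative to the right; hard stops at +0.18 and -0.18. The pin is stiff (about 0.15 N m, 0.7 N at the blade), so the spindle stays at whatever lean it is left.
- paddle_grip (a point): Where to hold the paddle spindle: on its axis, 215 mm from the pin, mid-blade (285 mm above the bench when upright). Steel shaft 10 mm thick; at its free end a round boss 12 mm thick, 190 to 230 mm from the pin, carries a flat blade 74 mm wide in x, 4 mm thick in y, 205 to 226 mm from the pin. Axes: z up along the shaft, x along blade and pin, y the direction of rocking.
- basket_top (a point): Point on the axis of the basket spindle, 215 mm from its pin, inside the mesh basket (27 mm thick, 38 mm tall, free end 229 mm from the pin). It stands in a second stand of the same make and rocks as easily, with its stand at least 0.22 m from the paddle's, to its left or right. Leave it alone.

How it is judged (in metres and radians):
On the way, in this order (a step that is already met when the one before it is completed fails the run):
1. the paddle spindle is leant to the robot's left, close to its stop (beyond 0.125 rad) (value of joint paddle above 0.125 rad), for 0.2 s.
2. the paddle spindle is leant to the robot's right, close to its stop (beyond -0.125 rad) (value of joint paddle below -0.125 rad), for 0.2 s.
At the end, for the whole second after the job is handed in: the paddle spindle stands upright again within 0.07 rad (4 degrees, 15 mm at the blade), at rest (value of joint paddle between -0.07 and 0.07 rad and velocity of joint paddle between -0.05 and 0.05 rad/s); the robot touches nothing.
It fails at once if the basket spindle is moved by more than 15 mm at its top (distance of basket_top from where it was at the start of the episode above 0.015 m).
It also fails if it takes over 40 s, if anything falls off the work surface, if the arm or the gripper's body presses on something with over 40 N, if the wrist force passes 120 N, or if a joint passes its speed limit or range.

ROBOT

A 6-joint arm with a two-finger parallel gripper is mounted at the origin on the work surface. World frame = base frame: x ahead of the robot, y to its left, z up, the work surface at z = 0. Lengths are in m, angles in degrees, forces in N, time in s.
With the tool pointing down it reaches from about 0.35 to 0.875 m from the base axis. Payload 4.2 kg.
Tool frame: the origin (TCP) lies at the very end of the fingers, on their centre line; the grasp point (between the pads) lies 19 mm behind it; z points along the fingers, y is the line along which they close (so a half turn about z gives the same grasp; the last joint's range is limited). The gripper opens to 85 mm and grips with 20 to 120 N. Pads are 22 mm wide; open, the fingers measure 114 mm over their backs; the gripper's body (76 mm by 85 mm) begins 54 mm behind the grasp point. The pads swing forward as they close: fully open they stand 13 mm farther back than shut.
Start: joints at [-53.423, 22.042, 0.453, 0, -68.411, -14.817], TCP at [0.232, -0.58, 0.231] pointing down, gripper open.
Joint ranges: [-179.83, 179.83], [-69.29, 118.12], [-61.27, 80.66], [-181.25, 117.63], [-171.15, -9.14], [-177.46, 177.46]. Speed limits (degrees/s): [159.86, 159.86, 180, 180, 180, 180].

INTERFACE

Orientations are given as [roll, pitch, yaw] about the fixed x, y, z axes, in that order (R = Rz(yaw) Ry(pitch) Rx(roll)).
In Python, from station import robot gives the robot as it stands.
- The arm moves only by the tool arm_command, never from a script. Its argument "rows" is a list of rows, each an object of numbers: "tx", "ty", "tz": the shift along the world's x, y, z in mm; "twist": the turn about the world's z in rad. In form: [{"tx": .., "ty": .., "tz": .., "twist": ..}, ...]. A call has exactly 10 rows; each row shifts and turns the commanded pose from where the row before left it; what a row does not reach is not made up. A row lasts 1/10 s, in which the tool goes at most 50 mm and 8.59 degrees, less where a joint would pass 70% of its speed; a pose out of reach is approached as far as the arm can. A call is refused whole if a number of a shift passes 50 or a number of a turn 0.15, either way. A call with a gripper value outside its range is refused whole. "hand" is the finger opening in mm, from 0 to 85.4, set as the call begins (left out, the last holds). The fingers move at their own pace and stop on an object; the grip force is fixed at half the most. Time passes only in rows, so rows that do not move let the fingers close, or fill a call up. It gives the time, the measured TCP pose, the force, the opening and the grip force at its end, in the units of the state.
- robot.state(): the state, without advancing time (a new reading comes with each control period).
- robot.grab_frame(name): name is "scene" or "top"; returns (picture, depth): 480x640x3 uint8, red, green, blue; 480x640 float32, m along the optical axis (not along the pixel's ray), 0 where there is no reading.
- robot.camera_model(name): a dict with "vertical_fov" (degrees; the focal length in pixels is half the picture's height over the tangent of half this angle, whatever the lens; pixels are square), "cx", "cy" (the principal point, pixels), "dist_coeffs" ([k1, k2, p1, p2, k3] as OpenCV has them; the pictures are not rectified), "xyz" and "orientation" of the camera in the world. Camera axes: x right, y down, z forward; pixel columns grow to the right and rows downward; lengths in m; the calibration is good to about 2 mm. A picture is of the moment at which its call begins. camera_model takes no time and is no camera call.
- robot.job_done(): hands the job in; it is judged then, once.
The state is a dict: "time": time; "qpos": joint angles; "qd": joint speeds; "joint_efforts": joint torques, N m; "ee_pos": TCP position; "orientation": TCP orientation; "contact_force": force on the tool from outside, world axes, zero at the start; "moment": the same for the moment, N m; "grip_width": opening from 0.0 (shut) to 1.0 (fully open); "grip_force": force on a finger pad.
Only numpy, scipy, OpenCV 4.12 (cv2) and the standard library are available. Lean on these libraries where they do the work, as an engineer would, in place of code of your own. Each camera call takes 0.05 s, during which the arm holds its last target. There are 200 camera calls.

## Working session

There is one attempt and no reset: what is moved stays moved. The work goes in short steps, Python scripts to look and compute and a tool call to move; the robot and the scene stay as the last step left them, time stands still between calls to the robot, and variables do not carry over. Pictures are saved under pics/ and viewed, at most 10 in all, crops included, and the job is handed in when it is done.

Besides the shell and the picture viewer there is one more tool, called after ">>>" as name([rows], argument=value, ...), one row to a line, values as JSON. arm_command: Moves the arm, as the interface text tells. Its arguments: {"type":"object","properties":{"rows":{"type":"array"},"hand":{"type":"number"}},"required":["rows"]}

```bash
mkdir -p pics && cat > h.py <<'E'
import numpy as np, cv2
from scipy.spatial.transform import Rotation as R
from station import robot
def cam(n):
    m=robot.camera_model(n); f=240/np.tan(np.radians(m["vertical_fov"])/2)
    K=np.array([[f,0,m["cx"]],[0,f,m["cy"]],[0,0,1]])
    return K,np.array(m["dist_coeffs"],float),R.from_euler("xyz",m["orientation"],degrees=True).as_matrix(),np.array(m["xyz"])
def cloud(n,depth):
    K,d,Rm,t=cam(n)
    v,u=np.mgrid[0:480,0:640]
    p=cv2.undistortPoints(np.stack([u.ravel(),v.ravel()],1).astype(np.float32)[:,None],K,d)[:,0]
    z=depth.ravel()
    P=np.c_[p[:,0]*z,p[:,1]*z,z]@Rm.T+t
    P[z==0]=np.nan
    return P.reshape(480,640,3)
E
python3 - <<'E'
from h import *
for n in("scene","top"):
    im,d=robot.grab_frame(n); cv2.imwrite(f"pics/{n}0.png",im[...,::-1]); np.save(f"{n}0.npy",d)
    print(n,robot.camera_model(n))
    P=cloud(n,d); 
    m=(P[...,2]>0.255)&(P[...,2]<0.32)&(P[...,0]>0.3)
    k,l,s,c=cv2.connectedComponentsWithStats(m.astype(np.uint8))
    for i in range(1,k):
        if s[i,4]>15: print(s[i],np.round(np.median(P[l==i],0),3),np.round(P[l==i].min(0),3),np.round(P[l==i].max(0),3))
print(robot.state())
E
```

```text
scene {'vertical_fov': 44.0030150336653, 'cx': 314.76143453764814, 'cy': 249.25160358980077, 'dist_coeffs': array([-0.04649494,  0.        ,  0.        ,  0.        ,  0.        ]), 'xyz': array([ 1.26609473, -0.3517626 ,  0.79804714]), 'orientation': array([-126.27660264,   -1.07169029,   65.14605587])}
[386 178  18  28 400] [0.538 0.145 0.284] [0.516 0.135 0.255] [0.547 0.164 0.299]
[181 195  10  35 219] [ 0.466 -0.196  0.29 ] [ 0.427 -0.208  0.255] [ 0.497 -0.183  0.3  ]
top {'vertical_fov': 53.48426739962187, 'cx': 311.92804879424466, 'cy': 239.32360985663968, 'dist_coeffs': array([-0.11134988,  0.        ,  0.        ,  0.        ,  0.        ]), 'xyz': array([ 0.44769814, -0.0048135 ,  0.83488324]), 'orientation': array([-173.02135232,   -0.58700873,  -89.32248739])}
[162 213  30  27 588] [0.528 0.147 0.297] [0.516 0.137 0.258] [0.542 0.164 0.3  ]
[459 259  25  61 611] [ 0.459 -0.192  0.292] [ 0.424 -0.208  0.256] [ 0.494 -0.182  0.301]
{'time': 0.1, 'qpos': array([-5.34231905e+01,  2.20860904e+01,  3.87344896e-01, -2.54070176e-02,
       -6.84111061e+01, -1.48162930e+01]), 'qd': array([-0.04039544, -0.10300757,  0.16765946, -0.01667189, -0.01173487,
        0.04481778]), 'joint_efforts': array([-1.34807295e-03, -3.93318808e+01,  1.88928419e+01,  4.19802502e+00,
       -2.63957634e-03, -3.79966139e-06]), 'ee_pos': array([ 0.23152445, -0.57997152,  0.23033173]), 'orientation': array([ 1.79887762e+02, -5.27000577e-03, -1.58248849e+02]), 'contact_force': array([-0.50992235,  0.08555048, -0.39138729]), 'moment': array([-0.05173809, -0.01543467,  0.0337338 ]), 'grip_force': 0.0, 'grip_width': 1.0049156527681045}
```

View pics/scene0.png

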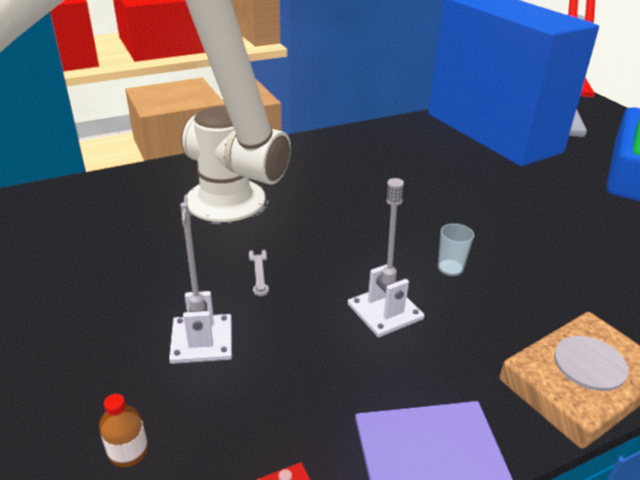

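View pics/top0.png

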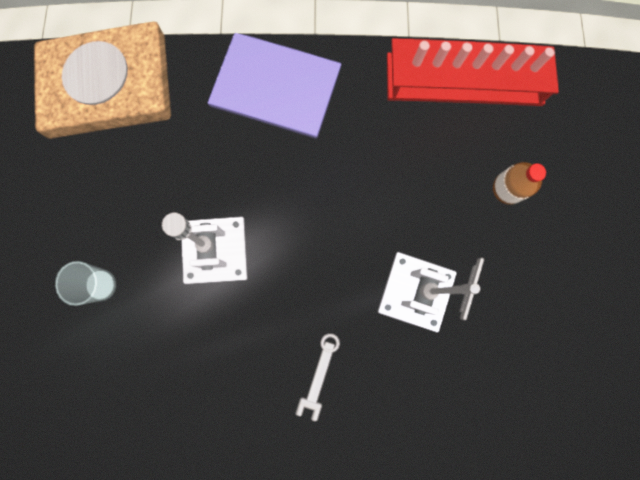

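The paddle's blade is at about (475,289) in the top view and (186,210) in the scene view. The basket is at (175,225) in the top view and the arm is clear of both. Next I measure the stand pose and the current lean.

```bash
python3 - <<'E'
from h import *
P=cloud("top",np.load("top0.npy")); im=cv2.imread("pics/top0.png")
K,d,Rm,t=cam("top")
m=(im.min(2)>150).astype(np.uint8); m[:, :370]=0; m[:240]=0; m[345:]=0; m[:,462:]=0
k,l,s,c=cv2.connectedComponentsWithStats(m); i=1+np.argmax(s[1:,4])
v,u=np.nonzero(l==i)
p=cv2.undistortPoints(np.stack([u,v],1).astype(np.float32)[:,None],K,d)[:,0]
r=np.c_[p,np.ones(len(p))]@Rm.T
Q=(t+r*((0.012-t[2])/r[:,2])[:,None])[:,:2]
Pz=P[v,u]; ok=abs(Pz[:,2]-0.012)<0.008
print("plate",cv2.minAreaRect((Q[ok]*1000).astype(np.float32)), ok.sum())
for n in("top","scene"):
    P=cloud(n,np.load(n+"0.npy")).reshape(-1,3)
    b=P[(P[:,2]>.27)&(P[:,2]<.32)&(P[:,0]>.4)&(P[:,1]<-.15)&(P[:,1]>-.25)&(P[:,0]<.52)]
    rect=cv2.minAreaRect((b[:,:2]*1000).astype(np.float32)); print(n,"blade",rect, b[:,2].max())
    print(np.degrees(np.linalg.svd(b[:,:2]-b[:,:2].mean(0),full_matrices=False)[2][0]*0), np.linalg.svd(b[:,:2]-b[:,:2].mean(0),full_matrices=False)[2][0], b.mean(0))
    for z in (.1,.13,.16,.19,.22,.25):
        q=P[(abs(P[:,2]-z)<.015)&(P[:,0]>.38)&(P[:,0]<.56)&(P[:,1]<-.1)&(P[:,1]>-.26)]; print(z,len(q),np.round(np.median(q,0),4) if len(q) else "")
E
```

```text
plate ((459.5131530761719, -195.42315673828125), (110.3197021484375, 109.70169067382812), 72.17305755615234) 2647
top blade ((459.37481689453125, -194.83612060546875), (11.790462493896484, 73.41788482666016), 69.10025787353516) 0.3008390582560245
[-0.  0.] [-0.95117061  0.30866564] [ 0.45921077 -0.19396001  0.28963984]
0.1 566 [ 0.4592 -0.1926  0.0909]
0.13 35 [ 0.4604 -0.1915  0.1287]
0.16 39 [ 0.4598 -0.1918  0.1589]
0.19 53 [ 0.4596 -0.1919  0.1912]
0.22 53 [ 0.459  -0.1923  0.2214]
0.25 54 [ 0.4598 -0.192   0.2481]
scene blade ((461.72772216796875, -195.68028259277344), (11.810628890991211, 73.86016082763672), 78.623046875) 0.30020180382354594
[ 0. -0.] [ 0.9496185  -0.31340819] [ 0.46893943 -0.19707224  0.28974004]
0.1 426 [ 0.4713 -0.1994  0.0908]
0.13 67 [ 0.4652 -0.1974  0.1284]
0.16 71 [ 0.4642 -0.1975  0.1601]
0.19 75 [ 0.4652 -0.1967  0.1925]
0.22 92 [ 0.4647 -0.1965  0.2208]
0.25 80 [ 0.4652 -0.1957  0.2477]
```

The spindle is upright. The stand is at (0.4595, -0.1954) with yaw -17.9°. I'll go above it first, turning the closing line onto the rocking direction.

>>> arm_command([
  {"tx": 0,"ty": 0,"tz": 30,"twist": 0},
  {"tx": 0,"ty": 0,"tz": 30,"twist": -0.07},
  {"tx": 10,"ty": 20,"tz": 30,"twist": -0.08},
  {"tx": 15,"ty": 25,"tz": 30,"twist": -0.08},
  {"tx": 20,"ty": 30,"tz": 20,"twist": -0.08},
  {"tx": 20,"ty": 35,"tz": 0,"twist": -0.08},
  {"tx": 20,"ty": 35,"tz": 0,"twist": -0.08},
  {"tx": 20,"ty": 35,"tz": 0,"twist": -0.08},
  {"tx": 20,"ty": 35,"tz": 0,"twist": -0.08},
  {"tx": 20,"ty": 35,"tz": 0,"twist": -0.06},
], hand=26)

```text
time: 1.1
ee_pos: [0.377, -0.3288, 0.3709]
orientation: [180.0, -0.0, 162.1]
contact_force: [0.2, 0.8, -0.2]
grip_width: 0.304
grip_force: 0.0
```

>>> arm_command([
  {"tx": 20,"ty": 33,"tz": 0,"twist": 0},
  {"tx": 20,"ty": 33,"tz": 0,"twist": 0},
  {"tx": 20,"ty": 33,"tz": 0,"twist": 0},
  {"tx": 15,"ty": 25,"tz": 0,"twist": 0},
  {"tx": 7.5,"ty": 9.4,"tz": 0,"twist": 0},
  {"tx": 0,"ty": 0,"tz": 0},
  {"tx": 0,"ty": 0,"tz": 0},
  {"tx": 0,"ty": 0,"tz": 0},
  {"tx": 0,"ty": 0,"tz": 0},
  {"tx": 0,"ty": 0,"tz": 0},
])

```text
invalid input
```

```bash
python3 - <<'E'
from h import *
s=robot.state(); print(s["time"],s["ee_pos"],s["orientation"],s["grip_width"])
im,d=robot.grab_frame("scene"); cv2.imwrite("pics/s1.png",cv2.resize(im[100:340,60:380,::-1],(800,600)))
E
```

```text
1.1 [ 0.37702888 -0.32876525  0.37093516] [ 1.79979405e+02 -3.81479238e-02  1.62057467e+02] 0.3037422403168334
```

View pics/s1.png

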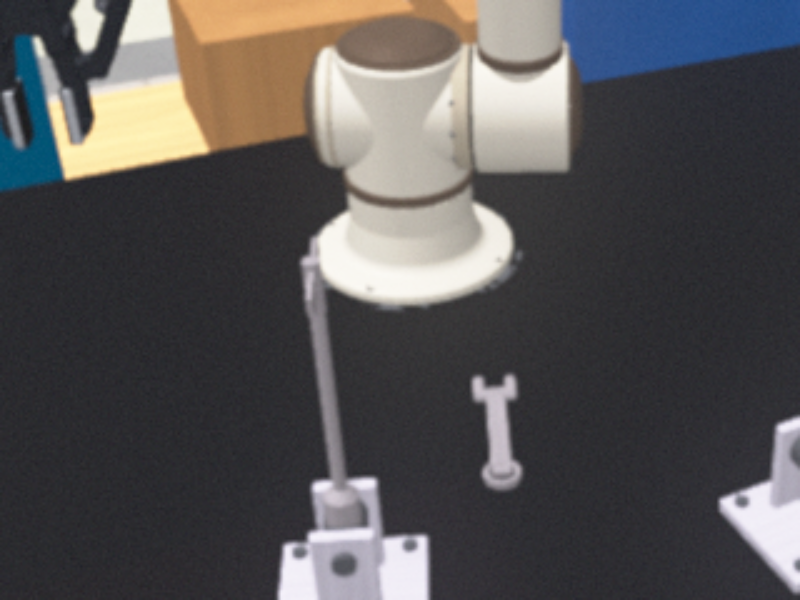

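The call was refused because some rows left out "twist", so the arm hasn't moved. The picture shows the gripper at top left (fingers near (15,110) and (75,110) of the crop), still clear of the blade at (312,270). I'm resending with complete rows.

>>> arm_command([
  {"tx": 20,"ty": 33,"tz": 0,"twist": 0},
  {"tx": 20,"ty": 33,"tz": 0,"twist": 0},
  {"tx": 20,"ty": 33,"tz": 0,"twist": 0},
  {"tx": 15,"ty": 25,"tz": 0,"twist": 0},
  {"tx": 7.5,"ty": 9.5,"tz": 0,"twist": 0},
  {"tx": 0,"ty": 0,"tz": 0,"twist": 0},
  {"tx": 0,"ty": 0,"tz": 0,"twist": 0},
  {"tx": 0,"ty": 0,"tz": 0,"twist": 0},
  {"tx": 0,"ty": 0,"tz": 0,"twist": 0},
  {"tx": 0,"ty": 0,"tz": 0,"twist": 0},
])

```text
time: 2.15
ee_pos: [0.4588, -0.1976, 0.3714]
orientation: [180.0, 0.0, 162.2]
contact_force: [0.4, -0.5, 0.3]
grip_width: 0.299
grip_force: 0.0
```

>>> arm_command([
  {"tx": 1,"ty": 2,"tz": -10,"twist": 0},
  {"tx": 0,"ty": 0,"tz": -10,"twist": 0},
  {"tx": 0,"ty": 0,"tz": -10,"twist": 0},
  {"tx": 0,"ty": 0,"tz": -10,"twist": 0},
  {"tx": 0,"ty": 0,"tz": -10,"twist": 0},
  {"tx": 0,"ty": 0,"tz": -10,"twist": 0},
  {"tx": 0,"ty": 0,"tz": 0,"twist": 0},
  {"tx": 0,"ty": 0,"tz": 0,"twist": 0},
  {"tx": 0,"ty": 0,"tz": 0,"twist": 0},
  {"tx": 0,"ty": 0,"tz": 0,"twist": 0},
])

```text
time: 3.15
ee_pos: [0.4605, -0.195, 0.3119]
orientation: [180.0, 0.1, 162.2]
contact_force: [-0.1, 0.0, -0.2]
grip_width: 0.303
grip_force: 0.0
```

```bash
python3 - <<'E'
from h import *
im,d=robot.grab_frame("scene"); cv2.imwrite("pics/s2.png",cv2.resize(im[130:280,100:300,::-1],(800,600)))
E
```

```text
(no output)
```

View pics/s2.png

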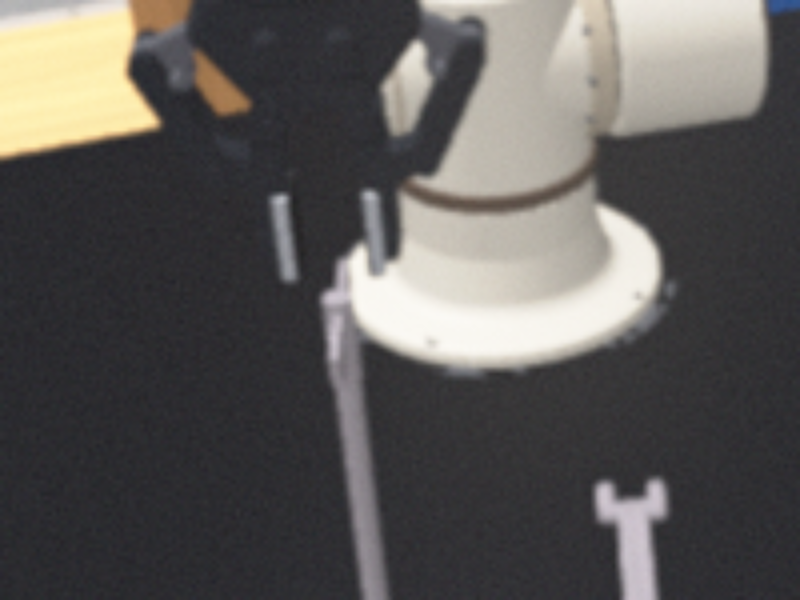

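The pad tips at (290,280) and (378,275) straddle the boss top at (336,296), so the gripper is well centred. Next I go down around the blade.

>>> arm_command([
  {"tx": 0,"ty": 0,"tz": -6,"twist": 0},
  {"tx": 0,"ty": 0,"tz": -6,"twist": 0},
  {"tx": 0,"ty": 0,"tz": -6,"twist": 0},
  {"tx": 0,"ty": 0,"tz": -6,"twist": 0},
  {"tx": 0,"ty": 0,"tz": -6,"twist": 0},
  {"tx": 0,"ty": 0,"tz": -6,"twist": 0},
  {"tx": 0,"ty": 0,"tz": -6,"twist": 0},
  {"tx": 0,"ty": 0,"tz": -2,"twist": 0},
  {"tx": 0,"ty": 0,"tz": 0,"twist": 0},
  {"tx": 0,"ty": 0,"tz": 0,"twist": 0},
])

```text
time: 4.2
ee_pos: [0.4604, -0.195, 0.2675]
orientation: [-180.0, 0.0, 162.2]
contact_force: [-0.3, -0.4, -0.0]
grip_width: 0.301
grip_force: 0.0
```

>>> arm_command([
  {"tx": 1.2,"ty": 3.8,"tz": 0,"twist": 0},
  {"tx": 1.2,"ty": 3.8,"tz": 0,"twist": 0},
  {"tx": 1.2,"ty": 3.8,"tz": 0,"twist": 0},
  {"tx": 1.2,"ty": 3.8,"tz": 0,"twist": 0},
  {"tx": 1.2,"ty": 3.8,"tz": 0,"twist": 0},
  {"tx": 1.2,"ty": 3.8,"tz": -1,"twist": 0},
  {"tx": 1.2,"ty": 3.8,"tz": -1,"twist": 0},
  {"tx": 1.2,"ty": 3.8,"tz": -1,"twist": 0},
  {"tx": 0,"ty": 0,"tz": 0,"twist": 0},
  {"tx": 0,"ty": 0,"tz": 0,"twist": 0},
])

```text
time: 5.2
ee_pos: [0.4698, -0.1643, 0.2641]
orientation: [180.0, -0.0, 162.2]
contact_force: [0.5, -0.0, 0.3]
grip_width: 0.304
grip_force: 0.0
```

>>> arm_command([
  {"tx": 0.6,"ty": 1.9,"tz": 0,"twist": 0},
  {"tx": 0.6,"ty": 1.9,"tz": 0,"twist": 0},
  {"tx": 0.6,"ty": 1.9,"tz": 0,"twist": 0},
  {"tx": 0.3,"ty": 1.0,"tz": 0,"twist": 0},
  {"tx": 0.3,"ty": 1.0,"tz": 0,"twist": 0},
  {"tx": 0,"ty": 0,"tz": 0,"twist": 0},
  {"tx": 0,"ty": 0,"tz": 0,"twist": 0},
  {"tx": 0,"ty": 0,"tz": 0,"twist": 0},
  {"tx": 0,"ty": 0,"tz": 0,"twist": 0},
  {"tx": 0,"ty": 0,"tz": 0,"twist": 0},
])

```text
time: 6.2
ee_pos: [0.4723, -0.1568, 0.2644]
orientation: [180.0, 0.0, 162.2]
contact_force: [0.4, 0.1, -0.2]
grip_width: 0.305
grip_force: 0.0
```

```bash
cat >> h.py <<'E'
def lean():
    # lean from depth points on the shaft between cheek tops and boss
    n=np.array([0.307,0.952]); c=np.array([0.4595,-0.1954])
    im,d=robot.grab_frame("scene"); P=cloud("scene",d).reshape(-1,3)
    a=(P[:,:2]-c)@n; b=(P[:,:2]-c)@np.array([0.952,-0.307])
    k=(P[:,2]>.12)&(P[:,2]<.235)&(abs(b)<.02)&(abs(a)<.06)
    f=np.polyfit(P[k,2],a[k],1); return round(float(np.arctan(f[0])),3),int(k.sum()),round(float(np.polyval(f,.07)),4),im
E
python3 - <<'E'
from h import *
r=lean(); print(r[:3]); print(robot.state()["contact_force"])
cv2.imwrite("pics/s3.png",cv2.resize(r[3][130:370,100:420,::-1],(800,600)))
E
```

```text
(0.174, 326, -0.0011)
[-0.21724626  0.32312474  0.33693639]
```

View pics/s3.png

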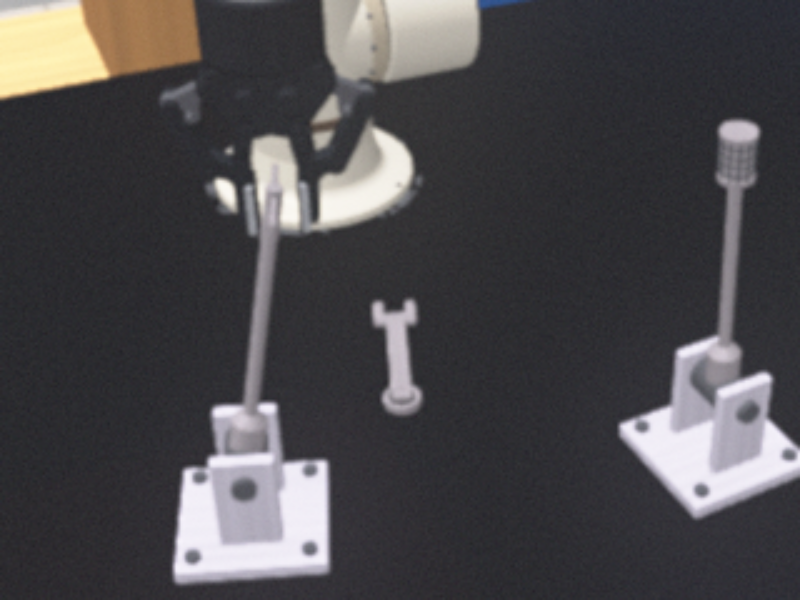

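The spindle leans left at 0.174 rad, its boss at (273,190) between the pads at (250,205) and (305,205). The basket is undisturbed. I'll nudge it onto the stop and watch the force.

>>> arm_command([
  {"tx": 0.3,"ty": 1.0,"tz": 0,"twist": 0},
  {"tx": 0.3,"ty": 1.0,"tz": 0,"twist": 0},
  {"tx": 0,"ty": 0,"tz": 0,"twist": 0},
  {"tx": 0,"ty": 0,"tz": 0,"twist": 0},
  {"tx": 0,"ty": 0,"tz": 0,"twist": 0},
  {"tx": 0,"ty": 0,"tz": 0,"twist": 0},
  {"tx": 0,"ty": 0,"tz": 0,"twist": 0},
  {"tx": 0,"ty": 0,"tz": 0,"twist": 0},
  {"tx": 0,"ty": 0,"tz": 0,"twist": 0},
  {"tx": 0,"ty": 0,"tz": 0,"twist": 0},
])

```text
time: 7.25
ee_pos: [0.4726, -0.1552, 0.2643]
orientation: [-180.0, -0.0, 162.2]
contact_force: [-1.5, -5.8, -0.7]
grip_width: 0.305
grip_force: 2.5
```

A 6 N reaction shows the left stop is met. Now I go right.

>>> arm_command([
  {"tx": -2.2,"ty": -6.7,"tz": 1,"twist": 0},
  {"tx": -2.2,"ty": -6.7,"tz": 1,"twist": 0},
  {"tx": -2.2,"ty": -6.7,"tz": 1,"twist": 0},
  {"tx": -2.2,"ty": -6.7,"tz": 0,"twist": 0},
  {"tx": -2.2,"ty": -6.7,"tz": 0,"twist": 0},
  {"tx": -2.2,"ty": -6.7,"tz": 0,"twist": 0},
  {"tx": -2.2,"ty": -6.7,"tz": 0,"twist": 0},
  {"tx": -2.2,"ty": -6.7,"tz": -1,"twist": 0},
  {"tx": -2.2,"ty": -6.7,"tz": -1,"twist": 0},
  {"tx": -2.2,"ty": -6.7,"tz": -1,"twist": 0},
])

```text
time: 8.25
ee_pos: [0.4506, -0.2224, 0.2642]
orientation: [180.0, -0.0, 162.2]
contact_force: [-0.2, 0.0, -0.3]
grip_width: 0.303
grip_force: 0.4
```

>>> arm_command([
  {"tx": -0.6,"ty": -1.9,"tz": 0,"twist": 0},
  {"tx": -0.6,"ty": -1.9,"tz": 0,"twist": 0},
  {"tx": -0.3,"ty": -1.0,"tz": 0,"twist": 0},
  {"tx": -0.3,"ty": -1.0,"tz": 0,"twist": 0},
  {"tx": -0.3,"ty": -1.0,"tz": 0,"twist": 0},
  {"tx": 0,"ty": 0,"tz": 0,"twist": 0},
  {"tx": 0,"ty": 0,"tz": 0,"twist": 0},
  {"tx": 0,"ty": 0,"tz": 0,"twist": 0},
  {"tx": 0,"ty": 0,"tz": 0,"twist": 0},
  {"tx": 0,"ty": 0,"tz": 0,"twist": 0},
])

```text
time: 9.25
ee_pos: [0.4487, -0.2286, 0.2644]
orientation: [-180.0, 0.0, 162.2]
contact_force: [-0.3, -0.1, -0.0]
grip_width: 0.299
grip_force: 0.1
```

```bash
python3 - <<'E'
from h import *
print(lean()[:3],robot.state()["contact_force"],robot.state()["ee_pos"])
E
```

```text
(-0.137, 338, 0.0005) [ 0.1056848   0.02936031 -0.24168678] [ 0.44874991 -0.22863536  0.26433551]
```

>>> arm_command([
  {"tx": -0.6,"ty": -1.9,"tz": 0,"twist": 0},
  {"tx": -0.6,"ty": -1.9,"tz": 0,"twist": 0},
  {"tx": -0.6,"ty": -1.9,"tz": 0,"twist": 0},
  {"tx": -0.3,"ty": -1.0,"tz": 0,"twist": 0},
  {"tx": -0.3,"ty": -1.0,"tz": 0,"twist": 0},
  {"tx": 0,"ty": 0,"tz": 0,"twist": 0},
  {"tx": 0,"ty": 0,"tz": 0,"twist": 0},
  {"tx": 0,"ty": 0,"tz": 0,"twist": 0},
  {"tx": 0,"ty": 0,"tz": 0,"twist": 0},
  {"tx": 0,"ty": 0,"tz": 0,"twist": 0},
])

```text
time: 10.3
ee_pos: [0.4464, -0.2363, 0.2644]
orientation: [-180.0, 0.0, 162.2]
contact_force: [0.3, -0.4, -0.6]
grip_width: 0.308
grip_force: 0.0
```

```bash
python3 - <<'E'
from h import *
print(lean()[:3],robot.state()["contact_force"],robot.state()["ee_pos"])
E
```

```text
(-0.18, 345, 0.0007) [0.19956949 0.10853092 1.44960335] [ 0.44631778 -0.23636906  0.26433234]
```

>>> arm_command([
  {"tx": -0.3,"ty": -1.0,"tz": 0,"twist": 0},
  {"tx": -0.3,"ty": -1.0,"tz": 0,"twist": 0},
  {"tx": 0,"ty": 0,"tz": 0,"twist": 0},
  {"tx": 0,"ty": 0,"tz": 0,"twist": 0},
  {"tx": 0,"ty": 0,"tz": 0,"twist": 0},
  {"tx": 0,"ty": 0,"tz": 0,"twist": 0},
  {"tx": 0,"ty": 0,"tz": 0,"twist": 0},
  {"tx": 0,"ty": 0,"tz": 0,"twist": 0},
  {"tx": 0,"ty": 0,"tz": 0,"twist": 0},
  {"tx": 0,"ty": 0,"tz": 0,"twist": 0},
])

```text
time: 11.35
ee_pos: [0.4461, -0.2373, 0.2642]
orientation: [179.9, 0.0, 162.2]
contact_force: [1.5, 4.8, 0.8]
grip_width: 0.303
grip_force: 2.7
```

The right stop is met. Next I push back upright, overshooting by the 6 mm clearance, then centre the pads.

>>> arm_command([
  {"tx": 1.9,"ty": 5.9,"tz": 1,"twist": 0},
  {"tx": 1.9,"ty": 5.9,"tz": 1,"twist": 0},
  {"tx": 1.9,"ty": 5.9,"tz": 1,"twist": 0},
  {"tx": 1.9,"ty": 5.9,"tz": 0,"twist": 0},
  {"tx": 1.9,"ty": 5.9,"tz": 0,"twist": 0},
  {"tx": 1.9,"ty": 5.9,"tz": 0,"twist": 0},
  {"tx": 1.9,"ty": 5.9,"tz": 0,"twist": 0},
  {"tx": 1.2,"ty": 4.0,"tz": 0,"twist": 0},
  {"tx": 0.6,"ty": 2.0,"tz": 0,"twist": 0},
  {"tx": 0,"ty": 0,"tz": 0,"twist": 0},
])

```text
time: 12.35
ee_pos: [0.4609, -0.1906, 0.2672]
orientation: [180.0, -0.0, 162.2]
contact_force: [-0.2, -0.1, -0.5]
grip_width: 0.305
grip_force: 0.0
```

```bash
python3 - <<'E'
from h import *
print(lean()[:3],robot.state()["contact_force"],robot.state()["ee_pos"])
E
```

```text
(0.005, 294, -0.001) [-0.13474856 -0.76392513 -0.25902292] [ 0.460813   -0.19074738  0.26713131]
```

It is upright (0.005 rad). I'll back off, open, and rise.

>>> arm_command([
  {"tx": -0.7,"ty": -2.0,"tz": 0,"twist": 0},
  {"tx": -0.7,"ty": -2.0,"tz": 0,"twist": 0},
  {"tx": 0,"ty": 0,"tz": 0,"twist": 0},
  {"tx": 0,"ty": 0,"tz": 0,"twist": 0},
  {"tx": 0,"ty": 0,"tz": 0,"twist": 0},
  {"tx": 0,"ty": 0,"tz": 10,"twist": 0},
  {"tx": 0,"ty": 0,"tz": 20,"twist": 0},
  {"tx": 0,"ty": 0,"tz": 20,"twist": 0},
  {"tx": 0,"ty": 0,"tz": 20,"twist": 0},
  {"tx": 0,"ty": 0,"tz": 20,"twist": 0},
], hand=45)

```text
time: 13.4
ee_pos: [0.4594, -0.1951, 0.3591]
orientation: [180.0, 0.1, 162.2]
contact_force: [0.8, 0.4, -0.9]
grip_width: 0.528
grip_force: 0.0
```

>>> arm_command([
  {"tx": 0,"ty": 0,"tz": 10,"twist": 0},
  {"tx": 0,"ty": 0,"tz": 0,"twist": 0},
  {"tx": 0,"ty": 0,"tz": 0,"twist": 0},
  {"tx": 0,"ty": 0,"tz": 0,"twist": 0},
  {"tx": 0,"ty": 0,"tz": 0,"twist": 0},
  {"tx": 0,"ty": 0,"tz": 0,"twist": 0},
  {"tx": 0,"ty": 0,"tz": 0,"twist": 0},
  {"tx": 0,"ty": 0,"tz": 0,"twist": 0},
  {"tx": 0,"ty": 0,"tz": 0,"twist": 0},
  {"tx": 0,"ty": 0,"tz": 0,"twist": 0},
])

```text
time: 14.4
ee_pos: [0.4594, -0.195, 0.3673]
orientation: [180.0, 0.0, 162.2]
contact_force: [0.7, -0.4, 1.0]
grip_width: 0.526
grip_force: 0.0
```

```bash
python3 - <<'E'
from h import *
r=lean()[:3];print(r,robot.state()["contact_force"],robot.state()["ee_pos"])
if abs(r[0])<0.03 and robot.state()["ee_pos"][2]>.33: print(robot.job_done())
E
```

```text
(0.004, 295, -0.0008) [0.42385948 0.00490154 0.48658591] [ 0.45942253 -0.19501417  0.36731413]
the job is handed in; nothing more can be done
None
```

The paddle spindle was leant onto its left stop, then its right stop, and set upright again (about 0.004 rad by camera); the gripper was clear, the basket spindle was never approached, and the job was handed in at about 14.5 s with no verdict returned.

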